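Crank the dead LED under the hot-air nozzle

ROBOT

A 6-joint arm with a two-finger parallel gripper is mounted at the origin on the work surface. World frame = base frame: x ahead of the robot, y to its left, z up, the work surface at z = 0. Lengths are in mm, angles in rad, forces in N, time in s.
With the tool pointing down it reaches from about 350 to 875 mm from the base axis. Payload 4.2 kg.
Tool frame: the origin (TCP) lies at the very end of the fingers, on their centre line; the grasp point (between the pads) lies 19 mm behind it; z points along the fingers, y is the line along which they close (so a half turn about z gives the same grasp; the last joint's range is limited). The gripper opens to 85 mm and grips with 20 to 120 N. Pads are 22 mm wide; open, the fingers measure 114 mm over their backs; the gripper's body (76 mm by 85 mm) begins 54 mm behind the grasp point. The pads swing forward as they close: fully open they stand 13 mm farther back than shut.
Start: joints at [-0.924, 0.385, 0.008, 0, -1.194, -0.259], TCP at [236.359, -578.562, 231.312] pointing down, gripper open.
Joint ranges: [-3.14, 3.14], [-1.21, 2.06], [-1.07, 1.41], [-3.16, 2.05], [-2.99, -0.16], [-3.1, 3.1]. Speed limits (rad/s): [2.79, 2.79, 3.14, 3.14, 3.14, 3.14].

INTERFACE

Orientations are given as a unit quaternion [x, y, z, w].
In Python, from bench import monitor, get_image, camera_info, job_done gives the robot as it stands.
- The arm moves only by the tool send_rows, never from a script. Its argument "series" is a list of rows, each a list of 3 entries, a list of its own where there are three numbers: the shift along the tool's x, y, z in mm, then the turn, a rotation vector about the tool's x, y, z in rad, then the finger opening in mm, from 0 to 85.4. A call has 1 to 8 rows; each row shifts and turns the commanded pose from where the row before left it, along the tool's axes as they then stand; what a row does not reach is not made up. A row lasts 1/10 s, in which the tool goes at most 50 mm and 8.59 degrees, less where a joint would pass 70% of its speed; a pose out of reach is approached as far as the arm can. A call with a gripper value outside its range is refused whole. The fingers move at their own pace and stop on an object; the grip force is fixed at half the most. Time passes only in rows, so rows that do not move let the fingers close. It gives the time, the measured TCP pose, the force, the opening and the grip force at its end, in the units of the state.
- monitor.read_state(): the state, without advancing time (a new reading comes with each control period).
- get_image(name): name is "scene" or "top"; returns the picture (384x512x3 uint8, red, green, blue); there is no depth.
- camera_info(name): a dict with "intrinsics" (3x3 intrinsics, pixels), "dist_coeffs" ([k1, k2, p1, p2, k3] as OpenCV has them; the pictures are not rectified), "R" (3x3) and "t" (3): a world point X has camera coordinates R X + t. Camera axes: x right, y down, z forward; pixel columns grow to the right and rows downward; lengths in mm; the calibration is good to about 2 mm. A picture is of the moment at which its call begins. camera_info takes no time and is no camera call.
- job_done(): hands the job in; it is judged then, once.
The state is a dict: "clock": time; "joints": joint angles; "joint_vel": joint speeds; "joint_efforts": joint torques, N m; "position": TCP position; "ee_rot": TCP orientation; "contact_force": force on the tool from outside, world axes, zero at the start; "wrist_torque": the same for the moment, N m; "gripper_width": finger opening in mm; "grasp_force": force on a finger pad.
Only numpy, scipy, OpenCV 4.12 (cv2) and the standard library are available. Lean on these libraries where they do the work, as an engineer would, in place of code of your own. Each camera call takes 0.05 s, during which the arm holds its last target. There are 200 camera calls.

TASK

With the handwheel on the sloping console, crank the slide along until the dead LED (the scorched brown lens on the clamped LED bar) stands centred under the hot-air nozzle, then let go of the wheel. Move the slide only by its handwheel, taking a fresh grip as often as you need: do not touch the slide, the bar or the two heads, and leave everything else on the bench where it is.

Things in the scene. Friction and masses are not known exactly. Their poses are not given: they have to be found in the camera images.
- station: Rework station, fixed to the bench: light-grey bed 210 mm deep, 620 mm wide, top 50 mm above the bench; towards the robot a sloping console 360 mm wide with a blue face. Origin: on the bench straight under the handwheel's centre; the LED line lies at x 165 mm. x: away from the robot, across the rails; y: along the rails, to the robot's left; z up. Yaw within 12 degrees.
- handwheel: Handwheel on the slope, 159 mm over all: bright steel rim, a round bar 17 mm thick on a circle of radius 71 mm, no crank knob. Origin: wheel centre in the rim's plane; in the station's frame x 0, y 0, z 124 mm. z: the axle, out of the face, up and towards the robot, 28 degrees from vertical. x, y turn with it. Stays where left; 3 to 4 N at the rim turn it.
- spoke_end (a point): Point on the rim's centre line where the first of three steel spokes (10 mm thick) meets it, on the wheel's own x axis; the others follow at 120 and 240 degrees. Axes as the handwheel's. Hub 34 mm across, standing up to 10 mm proud of the rim's plane. The console face lies 55 mm behind the rim's plane, a bearing flange 60 mm across 41 mm behind it.
- slide: Aluminium slide, 116 x 340 mm, top 87 mm above the bench, with the clamped LED bar. Axes as the station's; origin at x 165, y 0, z 0 mm of the station in mid travel, 112 mm travel either way. Rack and pinion without slack: 88 mm per turn of the wheel (14 mm per rad). Wheel anticlockwise seen from its face (positive about its z) drives the slide to the station's +y, clockwise to -y.
- dead_led (a point): Top of the dead LED: the one scorched, dark brown lens, 16 mm across, in the middle of the seven lenses (42 mm apart) on the white bar clamped to the slide; 97 mm above the bench.
- hot_air_head: Hot-air head fixed on the bed: aluminium post behind the slide, its arm holding a steel tube with a red collar and brass nozzle over the line of LEDs; top 230 mm above the bench. It stands 50 to 80 mm to one side of mid travel, the camera head to the other; which is which changes. Origin: 50 mm above the bench straight under the nozzle; axes as the station's.
- nozzle_tip (a point): Centre of the brass nozzle's mouth (12 mm across), 113 mm above the bench, 16 mm above the LED tops, pointing straight down; on the line along which the dead LED travels.
- camera_head: Inspection camera on a like post, white housing and black lens; origin like that of the hot-air head. Not used here.
- driver: Bystander: orange cordless screwdriver lying on its side, about 180 x 130 mm, 46 mm high; origin at its underside.
- tape: Bystander: roll of black tape lying flat, 64 mm across, 19 mm high; origin at its underside.
- tester: Bystander: grey backlight tester box, 115 x 75 x 34 mm, with a dark face and red display; origin at its underside.
- screw_tray: Bystander: blue screw tray, 100 x 75 x 22 mm; origin at its underside.
- flux_bottle: Bystander: white bottle with a red cap, 44 mm across, 115 mm tall, upright; origin at its underside.
- spare_bar: Bystander: loose white LED bar, 200 x 20 mm, lying flat; origin at its underside.
- marker_pen: Bystander: yellow pen, 137 mm long, lying flat; origin at its underside.

How it is judged (in metres and radians):
On the way, in this order (a step that is already met when the one before it is completed fails the run):
1. the fingers take hold of the handwheel (contact force between the fingers and handwheel above 2 N), for 0.1 s.
2. the slide has brought the dead LED to within 25 mm of the nozzle's axis (horizontal distance between dead_led and nozzle_tip below 0.025 m), for 0.1 s.
At the end, for the whole second after the job is handed in: The dead LED's centre is within 5 mm (horizontally) of the nozzle's axis, the slide and the handwheel stand still (horizontal distance between dead_led and nozzle_tip below 0.005 m and linear speed of slide below 0.005 m/s and angular speed of handwheel below 0.1 rad/s); the robot touches nothing.
It fails at once if the robot touches the slide, the LED bar or either head (contact force between any of the fingers, the arm and slide above 1 N or contact force between any of the fingers, the arm and hot_air_head above 1 N or contact force between any of the fingers, the arm and camera_head above 1 N).
It fails at once if a bystander is moved more than 15 mm (distance of any of driver, tape, tester, screw_tray, flux_bottle, spare_bar, marker_pen from where it was at the start of the episode above 0.015 m).
It also fails if it takes over 70 s, if anything falls off the work surface, if the arm or the gripper's body presses on something with over 40 N, if the wrist force passes 120 N, or if a joint passes its speed limit or range.

## Working session

There is one attempt and no reset: what is moved stays moved. The work goes in short steps, Python scripts to look and compute and a tool call to move; the robot and the scene stay as the last step left them, time stands still between calls to the robot, and variables do not carry over. Pictures are saved under pics/ and viewed, at most 10 in all, crops included, and the job is handed in when it is done.

Besides the shell and the picture viewer there is one more tool, called after "Call:" as name(argument=value, ...) on one line, values as JSON. send_rows: Moves the arm, as the interface text tells. Its arguments: {"type":"object","properties":{"series":{"type":"array"}},"required":["series"]}

```bash
mkdir -p pics; ls
python3 - <<'E'
from bench import monitor,get_image,camera_info
import cv2,numpy as np
np.set_printoptions(suppress=True,precision=4)
for n in("scene","top"):
    cv2.imwrite(f"pics/{n}0.png",get_image(n)[:,:,::-1]); print(n,camera_info(n))
print(monitor.read_state())
E
```

```text
pics
scene {'intrinsics': array([[407.2147,   0.    , 253.6762],
       [  0.    , 407.2147, 187.7234],
       [  0.    ,   0.    ,   1.    ]]), 'dist_coeffs': array([-0.0883,  0.    ,  0.    ,  0.    ,  0.    ]), 'R': array([[ 0.8335,  0.5522, -0.0186],
       [ 0.3996, -0.6258, -0.6698],
       [-0.3815,  0.5509, -0.7423]]), 't': array([-521.435 ,  -99.5635, 1294.66  ])}
top {'intrinsics': array([[484.4937,   0.    , 249.1276],
       [  0.    , 484.4937, 188.1152],
       [  0.    ,   0.    ,   1.    ]]), 'dist_coeffs': array([0.0368, 0.    , 0.    , 0.    , 0.    ]), 'R': array([[-0.0126, -0.9998,  0.0161],
       [-0.9977,  0.0115, -0.0663],
       [ 0.0661, -0.0169, -0.9977]]), 't': array([  56.8295,  589.0872, 1163.5637])}
{'clock': 0.1, 'joints': array([-0.9244,  0.3855,  0.0068, -0.0004, -1.194 , -0.2586]), 'joint_vel': array([ 0.0004, -0.0032,  0.0034,  0.0047, -0.0003, -0.0002]), 'joint_efforts': array([ -0.0005, -39.3321,  18.8928,   4.1979,  -0.0026,   0.    ]), 'position': array([ 236.1485, -578.1088,  230.3306]), 'ee_rot': array([-0.1926,  0.9813,  0.001 , -0.0003]), 'contact_force': array([ 0.2585,  0.1182, -0.4245]), 'wrist_torque': array([-0.0338,  0.0643, -0.0439]), 'grasp_force': 0.0, 'gripper_width': 85.40018079652263}
```

View pics/scene0.png

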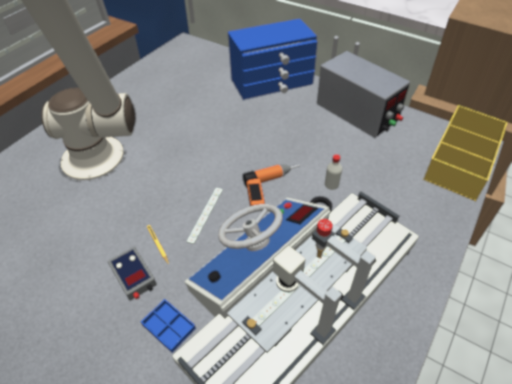

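View pics/top0.png

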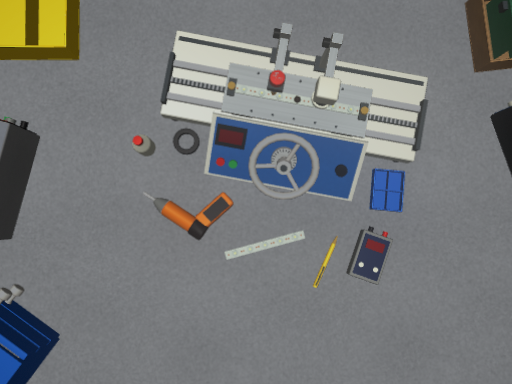

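The scene picture shows the station at right centre, with the wheel near (252,227), the red collar at (325,227) and the camera head at (290,262). In the top picture the wheel hub is near (284,167), the red collar at (277,78), the white camera housing at (328,90), and a dark spot, probably the dead LED, at (297,99). I'll zoom in on both.

Run:
```python
import cv2
a=cv2.imread("pics/top0.png")[60:210,200:400]; cv2.imwrite("pics/topc.png",cv2.resize(a,None,fx=4,fy=4,interpolation=cv2.INTER_CUBIC))
a=cv2.imread("pics/scene0.png")[185:335,205:405]; cv2.imwrite("pics/scenec.png",cv2.resize(a,None,fx=4,fy=4,interpolation=cv2.INTER_CUBIC))
```

```text
(no output)
```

View pics/topc.png

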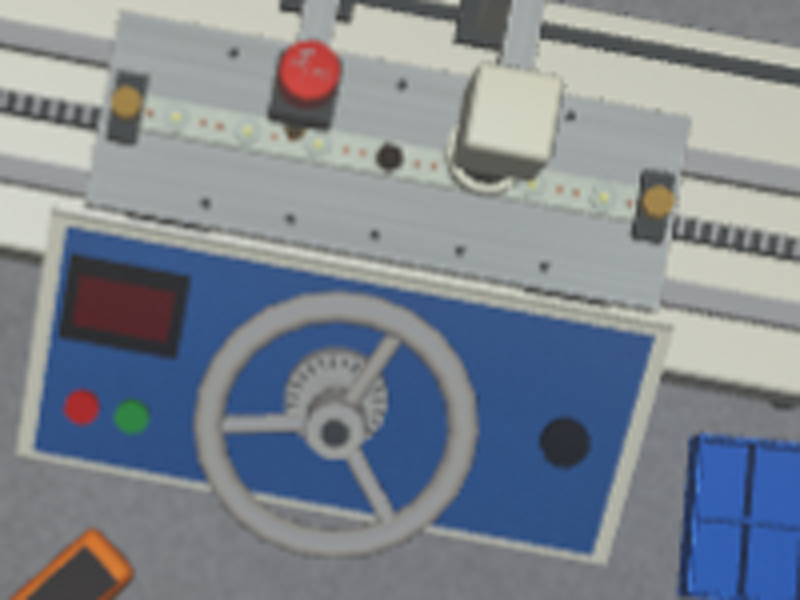

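View pics/scenec.png

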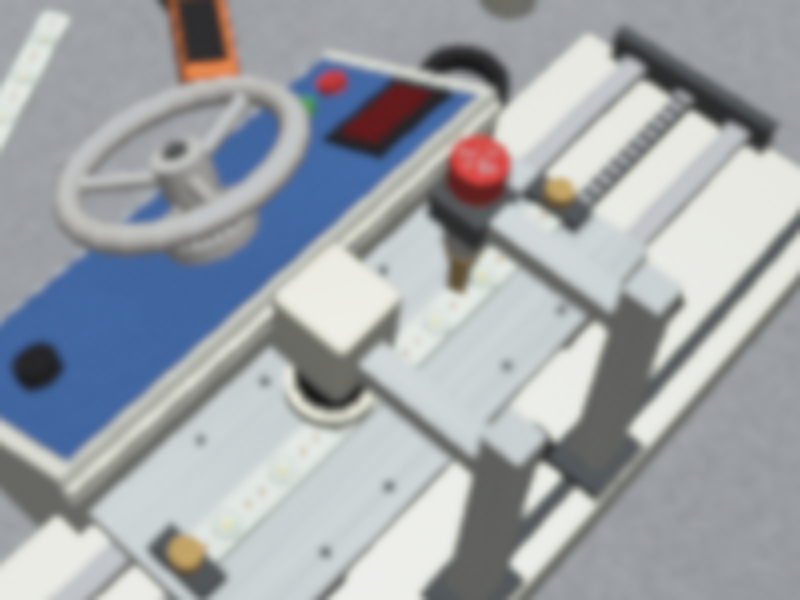

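The top crop shows the dead LED at crop (390,157), good lenses at (177,117), (248,131), (319,147), (531,185) and (600,198), and the nozzle end at (296,132). The rim box is x 195–478, y 291–558. The scene crop shows the nozzle mouth at (457,289), lenses at (435,320), (485,270), (283,470) and (228,525), and the rim box x 55–310, y 75–253. Next I'll fit the station pose to these.

```bash
cat > fit.py <<'E'
import numpy as np,cv2
from bench import camera_info
from scipy.spatial.transform import Rotation as Rn
from scipy.optimize import least_squares
C={n:camera_info(n) for n in("scene","top")}
def proj(n,P):
    c=C[n]; return cv2.projectPoints(np.atleast_2d(P).astype(float),cv2.Rodrigues(c["R"])[0],c["t"],c["intrinsics"],c["dist_coeffs"])[0][:,0]
off={"top":(200,60),"scene":(205,185)}
def full(n,p): return (np.array(p,float)+.5)/4-.5+np.array(off[n])
def Rs(yaw): return Rn.from_euler("z",yaw).as_matrix()
TILT=Rn.from_euler("y",-np.deg2rad(28)).as_matrix()
a=np.linspace(0,2*np.pi,120,endpoint=False); A,B=np.meshgrid(a,a[::6])
TOR=np.stack([(71+8.5*np.cos(B))*np.cos(A),(71+8.5*np.cos(B))*np.sin(A),8.5*np.sin(B)],-1).reshape(-1,3)
E
cat > run1.py <<'E'
from fit import *
lens={"top":{3:(177,117),2:(248,131),1:(319,147),0:(390,157),-2:(531,185),-3:(600,198)},"scene":{1:(435,320),2:(485,270),-2:(283,470),-3:(228,525)}}
box={"top":[(195,291),(478,558)],"scene":[(55,75),(310,253)]}
sp=[(395,340),(225,425),(385,515)]
def res(p,full_=False):
    x,y,z,yaw,s,zl,n,phi=p; R=Rs(yaw); o=np.array([x,y,0]); r=[]
    W=lambda q:(R@np.atleast_2d(q).T).T+o
    for c in box:
        q=proj(c,W((TILT@TOR.T).T+[0,0,z])); r+=list((q.min(0)-full(c,box[c][0])))+list((q.max(0)-full(c,box[c][1])))
        for k,v in lens[c].items(): r+=list(proj(c,W([165,s+42*k,zl]))[0]-full(c,v))
    r+=list(proj("scene",W([165,n,113]))[0]-full("scene",(457,289)))
    r+=list(proj("top",W([165,n,113]))[0]-full("top",(298,136)))
    for k,v in enumerate(sp):
        t=phi+[0,-2.094,2.094][k]*-1
        r+=list(.3*(proj("top",W(TILT@[64*np.cos(t),64*np.sin(t),0]+np.array([0,0,z])))[0]-full("top",v)))
    return np.array(r)
best=min((least_squares(res,[500,-30,124,-.15,0,97,40,ph],loss="soft_l1") for ph in(-2.,0,-.8,1.,2)),key=lambda f:f.cost)
np.set_printoptions(suppress=True,precision=3)
print(best.cost,best.x); print(res(best.x))
E
python3 run1.py
```

```text
9.015911225979014 [631.359 -24.892 122.851  -0.193  -5.573  89.318  48.944  12.204]
[-0.845 -0.719 -0.216 -0.475 -0.614 -0.053 -0.586 -0.271 -0.563 -1.
 -0.54  -0.239 -0.22  -0.743  0.337 -0.756 -1.294 -0.046 -0.706  0.353
 -0.837  0.206 -1.744  1.266 -0.851 -0.056 -0.929 -0.363 -1.785 -1.182
  0.081 -1.928  0.059 -0.538 -0.437 -0.211  0.114  0.253]
```

```bash
cat >> fit.py <<'E'
from bench import monitor
WC=np.array([631.4,-24.9,123.]); YAW=-.193
RW=Rs(YAW)@TILT
def peg(r,deg,h):  # h: height of TCP above rim plane
    t=np.deg2rad(deg); return WC+RW@np.array([r*np.cos(t),r*np.sin(t),h])
def tool(s=None):
    s=s or monitor.read_state(); return s["position"],Rn.from_quat(s["ee_rot"]).as_matrix()
def delta(target,frm=None):
    p,R=tool(); return R.T@(target-(p if frm is None else frm))
np.set_printoptions(suppress=True,precision=2)
E
python3 - <<'E'
from fit import *
p,R=tool(); zt=-RW[:,2]
rv=np.cross(R[:,2],zt); rv*=np.arcsin(np.linalg.norm(rv))/np.linalg.norm(rv)
print("rotvec tool",R.T@rv)
R2=Rn.from_rotvec(rv).as_matrix()@R
up=peg(40,279,90); print(up,"delta after rot",R2.T@(up-p)); print("R2",R2)
E
```

```text
rotvec tool [ 0.27 -0.41 -0.  ]
[587.78 -56.63 205.4 ] delta after rot [-488.73  372.24  137.07]
R2 [[-0.83 -0.31  0.46]
 [-0.4   0.91 -0.09]
 [-0.39 -0.26 -0.88]]
```

Call:
send_rows(series=[[[0, 0, 0], [0.0675, -0.1025, 0], 0], [[0, 0, 0], [0.0675, -0.1025, 0], 0], [[0, 0, 0], [0.0675, -0.1025, 0], 0], [[0, 0, 0], [0.0675, -0.1025, 0], 0], [[-20, 15, 5], [0, 0, 0], 0], [[-30, 23, 8], [0, 0, 0], 0], [[-30, 23, 8], [0, 0, 0], 0], [[-30, 23, 8], [0, 0, 0], 0]])

```text
clock: 0.9
position: [314.6, -459.7, 226.7]
ee_rot: [-0.186, 0.952, -0.092, 0.225]
contact_force: [1.3, 0.5, 0.4]
gripper_width: 0.2
grasp_force: 0.0
```

Call:
send_rows(series=[[[-30, 23, 8], [0, 0, 0], 0], [[-30, 23, 8], [0, 0, 0], 0], [[-30, 23, 8], [0, 0, 0], 0], [[-30, 23, 8], [0, 0, 0], 0], [[-30, 23, 8], [0, 0, 0], 0], [[-30, 23, 8], [0, 0, 0], 0], [[-30, 23, 8], [0, 0, 0], 0], [[-30, 23, 8], [0, 0, 0], 0]])

```text
clock: 1.7
position: [485.7, -201.4, 217.5]
ee_rot: [-0.187, 0.952, -0.092, 0.225]
contact_force: [0.4, -1.1, 0.6]
gripper_width: 0.2
grasp_force: 0.0
```

```bash
cat > st.py <<'E'
from fit import *
import sys
s=monitor.read_state(); p,R=tool(s); w=RW.T@(p-WC)
print("t",s["clock"],"p",p,"joints",s["joints"],"F",s["contact_force"],"grip",s["gripper_width"])
print("wheel frame",w,"r",np.hypot(*w[:2]),"deg",np.rad2deg(np.arctan2(w[1],w[0])),"toolz.w",R[:,2]@RW[:,2])
E
python3 st.py; python3 -c "
from fit import *
print(delta(peg(40,279,90)))"
```

```text
t 1.7 p [ 485.74 -201.36  217.53] joints [-0.05  0.02 -0.66  0.17 -0.41 -1.28] F [ 0.37 -1.09  0.58] grip 0.23953786226936
wheel frame [ -51.95 -201.12  134.69] r 207.7254113172458 deg -104.48391197922196 toolz.w -0.9999973100169116
[-137.33  103.14   44.82]
```

Call:
send_rows(series=[[[-30, 23, 10], [0, 0, 0], 0], [[-30, 23, 10], [0, 0, 0], 0], [[-30, 23, 10], [0, 0, 0], 0], [[-30, 23, 10], [0, 0, 0], 0], [[-17, 11, 5], [0, 0, 0], 0], [[0, 0, 0], [0, 0, 0], 0]])

```text
clock: 2.3
position: [588.4, -56.9, 204.5]
ee_rot: [-0.189, 0.952, -0.092, 0.225]
contact_force: [-0.6, -1.0, 0.2]
gripper_width: 0.1
grasp_force: 0.0
```

```bash
python3 st.py; python3 -c "
from fit import *
from bench import get_image
print(delta(peg(40,279,90)),delta(peg(40,279,-20)))
a=get_image('top')[80:230,200:400,::-1];b=get_image('scene')[165:315,180:380,::-1]
cv2.imwrite('pics/h.png',cv2.resize(np.vstack([a,b]),None,fx=2.6,fy=2,interpolation=cv2.INTER_CUBIC)[:, :])"
```

```text
t 2.3 p [588.43 -56.94 204.48] joints [ 0.23  0.15 -0.69  0.62 -0.34 -1.95] F [-0.59 -1.02  0.17] grip 0.13968126703874614
wheel frame [  6.45 -39.69  88.86] r 40.21060636366074 deg -80.77577781576885 toolz.w -0.9999987867671445
[ 0.05  0.26 -1.14] [  0.21   0.33 108.86]
```

View pics/h.png

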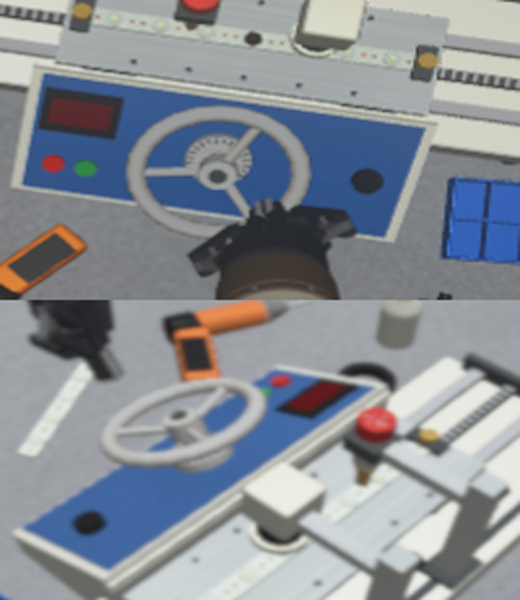

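The top half shows the wheel hub at (217,177) and the gripper on the robot's side of it, towards the lower right. In the lower half, the fingertip is at about (112,372), clear of the rim. The wrist is near singular (j5 = -0.34), so I'll take out most of the tilt. A closed-finger peg pushing a spoke doesn't need to be square to the wheel.

Call:
send_rows(series=[[[0, 0, 0], [-0.057, 0.087, 0], 0], [[0, 0, 0], [-0.057, 0.087, 0], 0], [[0, 0, 0], [-0.057, 0.087, 0], 0], [[0, 0, 0], [0, 0, 0], 0]])

```text
clock: 2.8
position: [591.6, -63.7, 207.9]
ee_rot: [-0.187, 0.976, -0.044, 0.098]
contact_force: [0.3, -0.1, 0.0]
gripper_width: -0.0
grasp_force: 0.0
```

```bash
python3 st.py; python3 -c "
from fit import *
p,R=tool();print('z',R[:,2],'x',R[:,0]);print(proj('scene',p))
d=lambda a,b:R.T@(b-a)
print(d(p,peg(40,279,10)),d(peg(40,279,10),peg(40,279,-22)))"
```

```text
t 2.8 p [591.56 -63.67 207.91] joints [ 0.21  0.25 -0.31  0.12 -0.82 -1.48] F [ 0.27 -0.05  0.02] grip -0.04796819085030468
wheel frame [ 11.9  -45.69  89.84] r 47.213583951975274 deg -75.39550322795094 toolz.w -0.962532970106992
z [ 0.21 -0.05 -0.98] x [-0.91 -0.37 -0.17]
[[222.5  205.04]]
[-17.3   -3.08  78.33] [-7.42 -4.5  30.8 ]
```

```bash
cat >> fit.py <<'E'
def tip(r,deg,d=22):  # tool axis crosses the rim plane at (r,deg); tip d beyond along the tool
    return peg(r,deg,0)+d*tool()[1][:,2]
E
python3 -c "
from fit import *
p,R=tool();d=lambda a,b:R.T@(b-a)
print(d(p,tip(39,279,-12)),d(tip(39,279,-12),tip(39,279,22)))"
```

```text
[-20.03  -3.57  75.99] [-0. -0. 34.]
```

Call:
send_rows(series=[[[-5, -1, 19], [0, 0, 0], 0], [[-5, -1, 19], [0, 0, 0], 0], [[-5, -1, 19], [0, 0, 0], 0], [[-5, -0.5, 19], [0, 0, 0], 0], [[0, 0, 0], [0, 0, 0], 0]])

```text
clock: 3.3
position: [620.8, -63.9, 132.5]
ee_rot: [-0.188, 0.977, -0.044, 0.093]
contact_force: [-0.2, 1.0, 0.5]
gripper_width: 0.1
grasp_force: 0.0
```

```bash
python3 st.py; python3 -c "
from fit import *
from bench import get_image
print(delta(tip(39,279,-12)),delta(tip(39,279,22)),proj('scene',tool()[0]))
a=get_image('top')[80:230,200:400,::-1];b=get_image('scene')[165:315,180:380,::-1]
cv2.imwrite('pics/h2.png',cv2.resize(np.hstack([a,b]),None,fx=2,fy=2,interpolation=cv2.INTER_CUBIC)[:, :])"
```

```text
t 3.3 p [620.79 -63.92 132.53] joints [ 0.2   0.38 -0.34  0.14 -0.67 -1.49] F [-0.22  0.97  0.54] grip 0.10331593394714128
wheel frame [  1.89 -40.33   9.79] r 40.37534091125527 deg -87.31449129515143 toolz.w -0.9600587649050528
[-6.73 -2.08 -3.8 ] [-6.73 -2.08 30.2 ] [[235.3  231.63]]
```

View pics/h2.png

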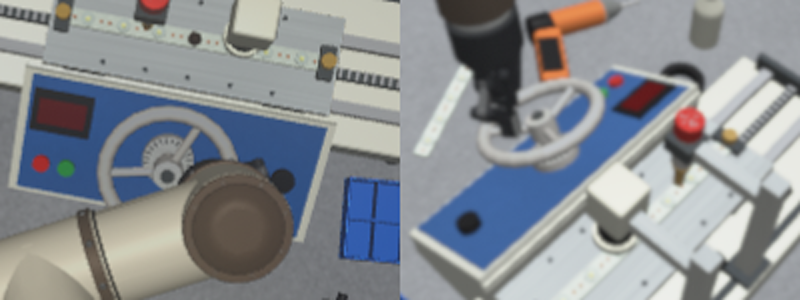

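On the right, the fingertip is at about (515,135), inside the wheel's right-hand gap. That agrees with the projected TCP, so I'll lower it.

Call:
send_rows(series=[[[-4, -1, 8], [0, 0, 0], 0], [[-3, -1, 8], [0, 0, 0], 0], [[0, 0, 8], [0, 0, 0], 0], [[0, 0, 7], [0, 0, 0], 0], [[0, 0, 0], [0, 0, 0], 0]])

```text
clock: 3.9
position: [636.2, -63.7, 105.3]
ee_rot: [-0.188, 0.977, -0.044, 0.094]
contact_force: [0.6, -0.1, -0.6]
gripper_width: -0.1
grasp_force: 0.0
```

```bash
python3 st.py; python3 -c "
from fit import *
p,R=tool()
print(delta(tip(39,279)))
for a in range(279,279+330,15): print(a+15, R.T@(tip(39,a+15)-tip(39,a)))
"
```

```text
t 3.9 p [636.18 -63.73 105.3 ] joints [ 0.19  0.43 -0.34  0.15 -0.62 -1.5 ] F [ 0.6  -0.1  -0.59] grip -0.05286510364509564
wheel frame [  2.41 -37.19 -21.33] r 37.27215565139036 deg -86.2942508398038 toolz.w -0.9608613666970566
[ 2.82 -0.02  0.5 ]
294 [-9.43 -2.7  -2.73]
309 [-9.88 -0.1  -2.46]
324 [-9.66  2.51 -2.02]
339 [-8.78  4.95 -1.44]
354 [-7.3   7.06 -0.76]
369 [-5.32  8.68 -0.04]
384 [-2.99  9.71  0.7 ]
399 [-0.44 10.08  1.38]
414 [2.13 9.76 1.97]
429 [4.55 8.78 2.42]
444 [6.67 7.2  2.71]
459 [8.33 5.12 2.82]
474 [9.43 2.7  2.73]
489 [9.88 0.1  2.46]
504 [ 9.66 -2.51  2.02]
519 [ 8.78 -4.95  1.44]
534 [ 7.3  -7.06  0.76]
549 [ 5.32 -8.68  0.04]
564 [ 2.99 -9.71 -0.7 ]
579 [  0.44 -10.08  -1.38]
594 [-2.13 -9.76 -1.97]
609 [-4.55 -8.78 -2.42]
```

Call:
send_rows(series=[[[-3.3, -1.3, -1.2], [0, 0, 0], 0], [[-3.3, -1.4, -1.1], [0, 0, 0], 0], [[-5, 0, -1.2], [0, 0, 0], 0], [[-4.9, -0.1, -1.2], [0, 0, 0], 0], [[-4.8, 1.2, -1], [0, 0, 0], 0], [[-4.8, 1.3, -1], [0, 0, 0], 0], [[-4.4, 2.5, -0.7], [0, 0, 0], 0], [[-4.4, 2.5, -0.7], [0, 0, 0], 0]])

```text
clock: 4.7
position: [659.6, -49.0, 117.5]
ee_rot: [-0.187, 0.977, -0.045, 0.088]
contact_force: [-9.4, -9.2, 0.1]
gripper_width: -0.4
grasp_force: 5.4
```

```bash
python3 st.py; python3 -c "
from fit import *
print(delta(tip(39,339)))"
```

```text
t 4.7 p [659.57 -49.05 117.47] joints [ 0.21  0.46 -0.26  0.15 -0.69 -1.51] F [-9.35 -9.17  0.05] grip -0.4246136996742606
wheel frame [ 25.9  -18.29 -20.03] r 31.71237319981964 deg -35.23120996601703 toolz.w -0.9575453295530981
[-5.74  0.96 -0.28]
```

```bash
cat > slide.py <<'E'
from fit import *
from bench import get_image
# slide travel since the first pictures: knob templates, subpixel, projected on the rail direction
def travel(cams=("top","scene")):
    u=Rs(YAW)[:,1]; out=[]
    for n,ks in {"top":[(128,103),(657,200)],"scene":[(185,553),(558,190)]}.items():
        if n not in cams: continue
        ref=cv2.imread(f"pics/{n}0.png"); im=np.ascontiguousarray(get_image(n)[:,:,::-1])
        for k in ks:
            c=np.round(full(n,k)).astype(int); t=ref[c[1]-8:c[1]+9,c[0]-8:c[0]+9]
            # pixel shift per mm along rail at the knob
            Cc=C[n]; q=cv2.undistortPoints(np.array([[c]],float),Cc["intrinsics"],Cc["dist_coeffs"])[0,0]
            d=Cc["R"].T@[*q,1]; o=-Cc["R"].T@Cc["t"]; P=o+d*(105-o[2])/d[2]
            best=(-1,)
            for mm in np.arange(-20,100,.5):
                px=proj(n,P+u*mm)[0]-proj(n,P)[0]+c
                m=cv2.matchTemplate(cv2.getRectSubPix(im,(17,17),px.astype(np.float32)),t,cv2.TM_CCOEFF_NORMED)[0,0]
                best=max(best,(m,mm))
            out.append((n,round(float(best[0]),2),best[1]))
    return out
if __name__=="__main__": print(travel())
E
python3 slide.py; python3 st.py
```

```text
[('top', 0.99, np.float64(5.0)), ('top', 0.94, np.float64(5.0)), ('scene', 1.0, np.float64(6.0)), ('scene', 0.99, np.float64(6.0))]
t 4.8 p [660.89 -48.06 117.84] joints [ 0.21  0.46 -0.26  0.15 -0.69 -1.51] F [-5.27 -6.48 -0.62] grip 0.07797010229131111
wheel frame [ 27.06 -17.08 -20.23] r 31.99684207240528 deg -32.25813422809831 toolz.w -0.9584396743189859
```

```bash
python3 -c "
from fit import *
p,R=tool(); q=tip(39,339); print(R.T@(q-p))
for a in range(349,349+240,10):
  n=tip(36,a); print(a, R.T@(n-q)); q=n
"
```

```text
[-4.18  0.57 -0.1 ]
349 [-3.    6.53  0.19]
359 [-3.92  4.9  -0.29]
369 [-3.05  5.48  0.03]
379 [-2.09  5.91  0.34]
389 [-1.07  6.15  0.64]
399 [-0.01  6.21  0.92]
409 [1.05 6.08 1.17]
419 [2.07 5.76 1.39]
429 [3.03 5.27 1.56]
439 [3.9  4.62 1.69]
449 [4.65 3.82 1.77]
459 [5.26 2.92 1.79]
469 [5.71 1.92 1.76]
479 [5.99 0.86 1.67]
489 [ 6.08 -0.22  1.54]
499 [ 5.99 -1.29  1.35]
509 [ 5.72 -2.33  1.13]
519 [ 5.27 -3.29  0.87]
529 [ 4.66 -4.16  0.59]
539 [ 3.92 -4.9   0.29]
549 [ 3.05 -5.48 -0.03]
559 [ 2.09 -5.91 -0.34]
569 [ 1.07 -6.15 -0.64]
579 [ 0.01 -6.21 -0.92]
```

Call:
send_rows(series=[[[-3, 6.5, 0.2], [0, 0, 0], 0], [[-3.9, 4.9, -0.3], [0, 0, 0], 0], [[-3.1, 5.5, 0], [0, 0, 0], 0], [[-2.1, 5.9, 0.3], [0, 0, 0], 0], [[-1.1, 6.2, 0.6], [0, 0, 0], 0], [[0, 6.2, 0.9], [0, 0, 0], 0], [[1, 6.1, 1.2], [0, 0, 0], 0], [[0, 0, 0], [0, 0, 0], 0]])

```text
clock: 5.6
position: [664.5, -3.1, 115.9]
ee_rot: [-0.189, 0.976, -0.044, 0.098]
contact_force: [2.8, -3.3, 0.2]
gripper_width: 0.0
grasp_force: 2.3
```

```bash
python3 slide.py; python3 st.py; python3 -c "
from fit import *
print(delta(tip(36,409)))"
```

```text
[('top', 0.99, np.float64(24.0)), ('top', 0.93, np.float64(24.0)), ('scene', 1.0, np.float64(24.0)), ('scene', 0.99, np.float64(24.5))]
t 5.7 p [664.55  -3.1  115.97] joints [ 0.28  0.46 -0.27  0.17 -0.66 -1.6 ] F [ 3.58 -3.23 -0.06] grip -0.2553938960659908
wheel frame [ 21.73  27.76 -19.52] r 35.25321232957163 deg 51.93922403482959 toolz.w -0.9629354370904569
[3.3  1.24 2.7 ]
```

Call:
send_rows(series=[[[2.1, 5.8, 1.4], [0, 0, 0], 0], [[3, 5.3, 1.6], [0, 0, 0], 0], [[3.9, 4.6, 1.7], [0, 0, 0], 0], [[4.7, 3.8, 1.8], [0, 0, 0], 0], [[5.3, 2.9, 1.8], [0, 0, 0], 0], [[5.7, 1.9, 1.8], [0, 0, 0], 0], [[6, 0.9, 1.7], [0, 0, 0], 0], [[0, 0, 0], [0, 0, 0], 0]])

```text
clock: 6.5
position: [633.5, 10.2, 98.7]
ee_rot: [-0.19, 0.975, -0.044, 0.103]
contact_force: [6.7, -0.3, 3.3]
gripper_width: 0.1
grasp_force: 2.9
```

```bash
python3 slide.py; python3 st.py; python3 -c "
from fit import *
print(delta(tip(36,479)))"
```

```text
[('top', 0.99, np.float64(38.0)), ('top', 0.97, np.float64(38.0)), ('scene', 0.99, np.float64(38.0)), ('scene', 1.0, np.float64(38.5))]
t 6.6 p [633.49  10.24  98.67] joints [ 0.32  0.43 -0.39  0.21 -0.57 -1.67] F [5.52 1.98 3.47] grip 0.061353286981769624
wheel frame [-15.56  34.89 -19.29] r 38.20021587549559 deg 114.0413178528616 toolz.w -0.9650658609847769
[7.65 0.85 3.9 ]
```

```bash
python3 -c "
from fit import *
from bench import get_image
a=get_image('top')[70:120,255:305,::-1];b=get_image('scene')[225:275,300:350,::-1]
cv2.imwrite('pics/n1.png',cv2.resize(np.hstack([a,b]),None,fx=8,fy=8,interpolation=cv2.INTER_CUBIC))"
```

```text
(no output)
```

View pics/n1.png

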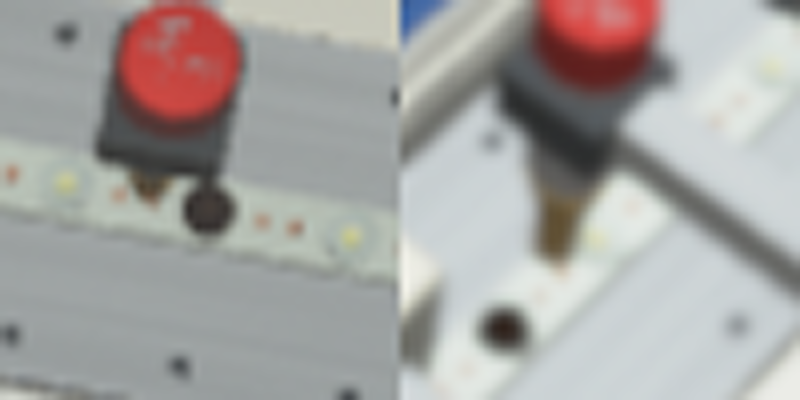

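Left (top view): the dead LED is at (208,209), the nozzle tip at about (150,188), and the neighbouring lenses at (67,183) and (350,236). Right (scene): the dead LED is at (503,328), the nozzle mouth at (557,257), and the next lens at (597,239).

```bash
cat > rem.py <<'E'
from fit import *
O=Rs(YAW)@np.array([165,48,97.])+[WC[0],WC[1],0]; u=Rs(YAW)[:,1]
def rem(n,led,noz):   # offsets in 8x crop pixels; remaining travel mm and misfit px
    f=lambda P:proj(n,P)[0]*8
    J=(f(O+u*5)-f(O-u*5))/10; hz=f(O+[0,0,16])-f(O)
    v=np.array(noz,float)-led-hz; t=v@J/(J@J); return t,v-t*J,J,hz
E
python3 -c "
from rem import *
print(rem('top',(208,209),(150,188)),rem('scene',(503,328),(557,257)))"
```

```text
(np.float64(17.868510373045655), array([-0.9 ,  4.89]), array([-3.41, -0.63]), array([  3.81, -14.71])) (np.float64(19.902393141506153), array([3.73, 3.79]), array([ 2.24, -2.21]), array([  5.65, -30.88]))
```

Call:
send_rows(series=[[[6.1, -0.2, 1.5], [0, 0, 0], 0], [[6, -1.3, 1.4], [0, 0, 0], 0], [[5.7, -2.3, 1.1], [0, 0, 0], 0], [[5.3, -3.3, 0.9], [0, 0, 0], 0], [[4.7, -4.2, 0.6], [0, 0, 0], 0], [[0, 0, 0], [0, 0, 0], 0]])

```text
clock: 7.3
position: [612.6, -8.0, 89.2]
ee_rot: [-0.191, 0.975, -0.043, 0.102]
contact_force: [0.7, 8.2, 4.1]
gripper_width: -0.3
grasp_force: 4.4
```

```bash
python3 slide.py; python3 st.py; python3 -c "
from fit import *
print(delta(tip(36,529)))"
```

```text
[('top', 0.99, np.float64(51.0)), ('top', 0.93, np.float64(50.5)), ('scene', 0.99, np.float64(51.5)), ('scene', 0.99, np.float64(52.0))]
t 7.4 p [612.55  -8.89  89.21] joints [ 0.3   0.41 -0.45  0.21 -0.52 -1.66] F [1.16 7.81 4.83] grip -0.1643865359993776
wheel frame [-34.91  12.09 -19.71] r 36.94883004715348 deg 160.8939470874768 toolz.w -0.9646368894797244
[ 7.58 -1.34  3.12]
```

```bash
python3 -c "
from fit import *
from bench import get_image
a=get_image('top')[70:120,255:305,::-1];b=get_image('scene')[225:275,300:350,::-1]
cv2.imwrite('pics/n2.png',cv2.resize(np.hstack([a,b]),None,fx=8,fy=8,interpolation=cv2.INTER_CUBIC))"
```

```text
(no output)
```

View pics/n2.png

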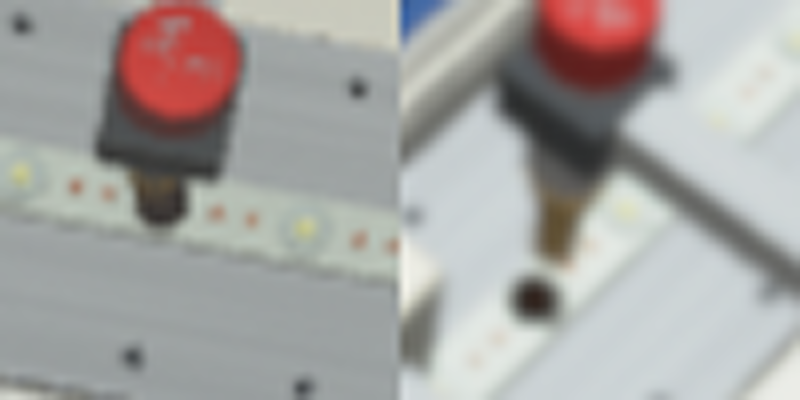

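Left: the dead LED is at about (163,202) and the nozzle at (152,188). Right: the dead LED is at (534,297) and the nozzle mouth at (557,257). That leaves about 5 mm (4.3 from the top view, 6.0 from the scene view).

Call:
send_rows(series=[[[2, -2.5, 0.2], [0, 0, 0], 0], [[1.9, -2.4, 0.1], [0, 0, 0], 0], [[1.6, -2.7, 0], [0, 0, 0], 0], [[1.4, -2.6, 0], [0, 0, 0], 0], [[0, 0, 0], [0, 0, 0], 0], [[0, 0, 0], [0, 0, 0], 0]])

```text
clock: 8.1
position: [607.8, -22.5, 87.5]
ee_rot: [-0.19, 0.976, -0.043, 0.099]
contact_force: [0.2, 7.2, 2.5]
gripper_width: 0.1
grasp_force: 3.1
```

```bash
python3 slide.py; python3 st.py; python3 -c "
from fit import *
from bench import get_image
a=get_image('top')[70:120,255:305,::-1];b=get_image('scene')[225:275,300:350,::-1]
cv2.imwrite('pics/n3.png',cv2.resize(np.hstack([a,b]),None,fx=8,fy=8,interpolation=cv2.INTER_CUBIC))"
```

```text
[('top', 0.99, np.float64(57.0)), ('top', 0.81, np.float64(56.5)), ('scene', 0.99, np.float64(57.0)), ('scene', 0.99, np.float64(57.5))]
t 8.2 p [607.84 -22.51  87.53] joints [ 0.28  0.41 -0.46  0.21 -0.52 -1.63] F [-1.16  6.59  2.74] grip 0.0481690734771426
wheel frame [-37.47  -2.17 -20.25] r 37.537905006805644 deg -176.6792607989577 toolz.w -0.9633561946995142
```

View pics/n3.png

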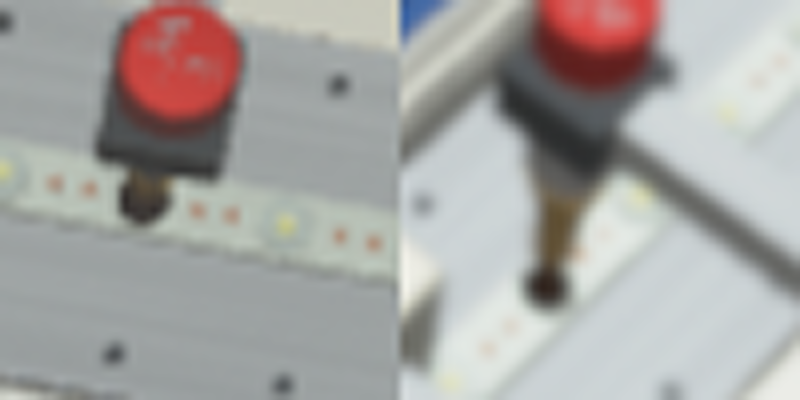

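Left: the dead LED is at (144,198), with the nozzle just above it at (150,190). Right: the dead LED is at (546,284), right under the mouth at (557,257). Both views put the remaining error below 1 mm, so I'll back off the spoke and lift out.

Call:
send_rows(series=[[[-3, 5, 0], [0, 0, 0], 0], [[-3, 5, 0], [0, 0, 0], 0], [[0, 0, 0], [0, 0, 0], 0], [[0, 0, -15], [0, 0, 0], 0], [[0, 0, -20], [0, 0, 0], 0], [[0, 0, -30], [0, 0, 0], 0], [[0, 0, -30], [0, 0, 0], 0], [[0, 0, 0], [0, 0, 0], 0]])

```text
clock: 9.1
position: [589.5, -8.4, 183.1]
ee_rot: [-0.189, 0.976, -0.044, 0.1]
contact_force: [0.2, 0.5, 1.3]
gripper_width: 0.0
grasp_force: 0.0
```

```bash
python3 slide.py; python3 st.py
```

```text
[('top', 0.99, np.float64(57.0)), ('top', 0.81, np.float64(56.5)), ('scene', 0.99, np.float64(57.0)), ('scene', 0.99, np.float64(57.5))]
t 9.2 p [587.36  -8.91 178.88] joints [ 0.32  0.27 -0.38  0.16 -0.75 -1.62] F [ 0.33 -0.71  0.36] grip 0.0993684186219715
wheel frame [-14.63   7.24  71.07] r 16.329896244683802 deg 153.66414076815096 toolz.w -0.9618532910091674
```

The slide hasn't moved since I let go, and the arm is clear of the wheel.

```bash
python3 -c "
from bench import job_done
print(job_done())"
```

```text
the job is handed in; nothing more can be done
None
```

The dead LED now stands under the hot-air nozzle, within about 1 mm by both cameras; I cranked it there by pushing a wheel spoke with the closed fingers, then let go, and the job is handed in (no verdict was returned).

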